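# Put the etching press in slow gear the right way for the plate

### The job

An inked copper plate waits on the bed of the etching press, on one side of the top roller: put the drive in slow gear, in the direction that will carry the plate in under the roller (the far gear slots run the bed away from the robot, the near ones towards it). With the outside of closed fingers nudge the gear lever along its H-gate, out of the fast column beside the press frame, across neutral and fully home in that slot of the slow column, the one farther from the press. Never take the lever between the fingers or force it, leave everything else where it stands, and finish clear of it all.

Things in the scene. Friction and masses are not known exactly. Their poses are not given: they have to be found in the camera images.
- press: Grey iron motor-driven table-top etching press, fixed, turned up to 10 degrees. Origin: on the table straight below the gate's centre; +x along the bed's travel, away from the robot; +y from gearbox to rollers. In this frame (mm): gearbox x -135..135, y -93..123, top 110 high; motor behind it, x to 275, y -40..70, 128 high; near side frame of the press from y 185, x -65..65, 285 high.
- roller (a point): Middle of the steel top roller's axis (along the press's y), 172 mm above the table, between two side frames 285 mm high with screw handles to 330 mm. The bed plate passes below it along the press's x: 460 mm long, 215 mm wide, top 125 mm above the table.
- gate_top (a point): Centre of the top of the steel gate plate (120 x 120 mm, 140 mm above the table) on the gearbox. Its H: two columns along the press's x, 40 mm apart, fast at +y (two engraved pips at each end), slow at -y (one pip), joined at x = 0 by the neutral cross-slot; slots 16 mm wide, inner corners rounded. Each column has a far gear slot (+x end, bed runs to +x) and a near one (-x end, bed runs to -x).
- knob (a point): Centre of the black ball knob, 36 mm diameter, on the gear lever: a 10 mm steel rod pivoted 70 mm below the gate plate's top; knob centre 145 mm from the pivot, 215 mm above the table if upright, 200 to 209 mm in the columns. It stays where it is left (friction); 3 to 4 N at the knob moves it, with rigid stops at the slot walls.
- neck (a point): Point on the axis of the lever's rod, 40 mm below the knob's centre (105 mm from the pivot).
- gear_throw (a joint): Tilt of the lever along the columns, rad: 0 in line with the neutral cross-slot, +0.344 hard home in a far slot, -0.344 hard home in a near slot; 0.1 rad is about 14 mm at the knob. The lever can cross between the columns only within about 0.05 of 0 (rounded corners help it in from about 0.08).
- gear_side (a joint): Tilt of the lever across the columns, rad: +0.29 in the fast column (towards the press), -0.29 in the slow column; play about 0.04 either way.
- fast_neutral (a point): Where the knob's centre is when the lever is in the fast column in line with the cross-slot (fixed to the press).
- slow_neutral (a point): Where the knob's centre is when the lever is in the slow column in line with the cross-slot (fixed to the press).
- slow_far (a point): Where the knob's centre is when the lever is hard home in the far slot of the slow column (fixed to the press).
- slow_near (a point): Where the knob's centre is when the lever is hard home in the near slot of the slow column (fixed to the press).
- plate_center (a point): Centre of the loose inked copper plate, 90 x 130 x 4 mm, lying on the bed about 120 mm from the roller's axis, on the near (-x of the press) or the far (+x) side. Not to be touched.
- pad: Loose pad of newsprint paper, 100 x 145 x 12 mm, on the bed on the other side of the roller; origin at the centre of its underside. Bystander.
- pot: Small jar of gouache, 38 mm in diameter, 36 mm high, standing on the gearbox's near left corner; origin under its centre. Bystander.
- cup: Clear plastic cup, 84 mm in diameter, 120 mm high, on the table to the right of the gearbox; origin under its centre. Bystander.
- ink_tin: Steel ink tin, 83 mm in diameter, 55 mm high, on the table at the right of the gearbox, nearer than the cup; origin under its centre. Bystander.
- brayer: Ink roller with wooden handle, about 170 mm long, 38 mm high, lying on the table; origin under the front end of its handle. Bystander.
- phone: Black phone, 150 x 72 x 8 mm, lying on the table; origin under its centre. Bystander.
- marker: White marker pen, 142 mm long, 15 mm thick, lying on the table; origin under its centre. Bystander.
- brush_jar: White jar, 76 mm in diameter, 100 mm high, with brushes up to 240 mm high; origin under its centre. Bystander.
Not all that is in view belongs to the job. There is more than one size of the part that bears plate_center; the job needs the smallest.

How it is judged:
On the way:
1. the lever has crossed neutral into the slow column (value of joint gear_side below -0.22 rad), for 0.05 s.
At the end, for the whole second after the job is handed in: The lever is at rest in the slow column (gear_side below -0.22), home in the far slot (gear_throw above +0.30 of 0.344 rad) if the plate lies on the near side of the roller, or in the near slot (below -0.30) if the plate lies on the far side; bystanders within 15 mm of where they stood, none tipped (value of joint gear_side below -0.22 rad and velocity of joint gear_throw between -0.05 and 0.05 rad/s and ((x of plate_center in the frame of press below 0 m and value of joint gear_throw above 0.3 rad) or (x of plate_center in the frame of press above 0 m and value of joint gear_throw below -0.3 rad))); the robot touches nothing.
It fails at once if the lever was taken between the fingers (grasp point within 20 mm of the knob's centre or 11 mm of the rod's neck) (distance between the grasp point and knob below 0.02 m or distance between the grasp point and neck below 0.011 m).
It fails at once if the lever or press was forced (over 50 N from the fingers) (contact force between the fingers and press above 50 N).
It fails at once if something else was moved, lifted or tipped (distance of any of pad, plate_center, pot, cup, ink_tin, brayer, phone, marker, brush_jar from where it was at the start of the episode above 0.015 m or angle between any of pot, cup, ink_tin, brush_jar's own z axis and vertical above 0.3 rad).
It also fails if it takes over 48 s, if anything falls off the work surface, if the arm or the gripper's body presses on something with over 40 N, if the wrist force passes 120 N, or if a joint passes its speed limit or range.

### The arm

A 6-joint arm with a two-finger parallel gripper is mounted at the origin on the work surface. World frame = base frame: x ahead of the robot, y to its left, z up, the work surface at z = 0. Lengths are in m, angles in rad, forces in N, time in s.
With the tool pointing down it reaches from about 0.325 to 0.925 m from the base axis. Payload 3.1 kg.
Tool frame: the origin (TCP) lies at the centre of the arm's flange, where the gripper is bolted on; the fingertips stand 173 mm ahead of it and the grasp point (between the pads) lies r.pinch_z ahead of it (r.pinch_z is the distance from the TCP to the grasp point, in m); z points along the fingers, y is the line along which they close (so a half turn about z gives the same grasp; the last joint's range is limited). The gripper opens to 85 mm and grips with 20 to 120 N. Pads are 22 mm wide; open, the fingers measure 114 mm over their backs; the gripper's body (76 mm by 85 mm) begins 54 mm behind the grasp point. The pads swing forward as they close: fully open they stand 13 mm farther back than shut.
Start: joints at [1.209, 0.217, 1.613, -0, 1.311, -0.112], TCP at [0.154, 0.606, 0.405] pointing down, gripper open.
Joint ranges: [-2.75, 2.75], [-0.78, 2.1], [0.31, 2.55], [-1.13, 4.27], [0.13, 2.63], [-2.58, 2.58]. Speed limits (rad/s): [2.79, 2.79, 3.14, 3.14, 3.14, 3.14].

### API

Orientations are given as [roll, pitch, yaw] about the fixed x, y, z axes, in that order (R = Rz(yaw) Ry(pitch) Rx(roll)).
In Python, from cell import r gives the robot as it stands. The module is installed in compiled form; this text tells all that it offers.
- The arm moves only by the tool move_arm, never from a script. Its argument "targets" is a list of rows, each a list of 3 entries, a list of its own where there are three numbers: the turn, a rotation vector about the tool's x, y, z in degrees, then the shift along the tool's x, y, z in m, then the finger opening in m, from 0 to 0.0854. A call has 1 to 20 rows; each row is the pose to reach, as a shift and turn from the pose commanded when the call began, along the tool's axes at that moment; what a row does not reach only later rows make up. A row lasts 1/10 s, in which the tool goes at most 50 mm and 8.59 degrees, less where a joint would pass 70% of its speed; a pose out of reach is approached as far as the arm can. A call with a gripper value outside its range is refused whole. The fingers move at their own pace and stop on an object; "squeeze" is the grip in N (left out, the last holds). Time passes only in rows, so rows that repeat a pose let the fingers close. It gives the time, the measured TCP pose, the force, the opening and the grip force at its end, in the units of the state.
- r.get_state(): the state, without advancing time (a new reading comes with each control period).
- r.snapshot(name): name is "side" or "top" or "wrist"; returns a dict with "pixels" (384x512x3 uint8, red, green, blue), "fov_y" (degrees; the focal length in pixels is half the picture's height over the tangent of half this angle, whatever the lens; pixels are square), "cx", "cy" (the principal point, pixels), "cam_to_world" (4x4, takes a point from camera to world coordinates); the wrist camera has in their place "T_tool_cam" (4x4, takes a point from camera to tool coordinates, whose origin is the TCP and whose axes are the flange's). Camera axes: x right, y up, looking along -z (the intrinsics and any distortion apply to the point x, -y, -z); pixel columns grow to the right and rows downward; lengths in m; the calibration is good to about 2 mm. A picture is of the moment at which its call begins: read the wrist's pose just before it. There is no depth.
- r.finish_job(): hands the job in; it is judged then, once.
The state is a dict: "time_s": time; "qpos": joint angles; "joint_vel": joint speeds; "tau": joint torques, N m; "position": TCP position; "orientation": TCP orientation; "force": force on the tool from outside, world axes, zero at the start; "torque": the same for the moment, N m; "finger_gap": finger opening in m; "grasp_force": force on a finger pad.
Only numpy, scipy, OpenCV 4.12 (cv2) and the standard library are available. Lean on these libraries where they do the work, as an engineer would, in place of code of your own. Each camera call takes 0.05 s, during which the arm holds its last target. There are 200 camera calls.

## Working session

There is one attempt and no reset: what is moved stays moved. The work goes in short steps, Python scripts to look and compute and a tool call to move; the robot and the scene stay as the last step left them, time stands still between calls to the robot, and variables do not carry over. Pictures are saved under pics/ and viewed, at most 10 in all, crops included, and the job is handed in when it is done.

Besides the shell and the picture viewer there is one more tool, called after "Emit:" as name([rows], argument=value, ...), one row to a line, values as JSON. move_arm: Moves the arm, as the interface text tells. Its arguments: {"type":"object","properties":{"targets":{"type":"array"},"squeeze":{"type":"number"}},"required":["targets"]}

```bash
mkdir -p pics; cat > h.py <<'E'
import numpy as np, cv2
from cell import r
from scipy.spatial.transform import Rotation as R
def snap(n,f):
    s=r.get_state(); d=r.snapshot(n); cv2.imwrite(f,d["pixels"][:,:,::-1]); 
    h=d["pixels"].shape[0]; d["f"]=h/2/np.tan(np.radians(d["fov_y"])/2)
    if n=="wrist":
        T=np.eye(4); T[:3,:3]=R.from_euler("xyz",s["orientation"]).as_matrix(); T[:3,3]=s["position"]; d["cam_to_world"]=T@d["T_tool_cam"]
    d["cam_to_world"]=np.array(d["cam_to_world"]); return d
def ray(d,u,v):
    c=d["cam_to_world"]; k=c[:3,:3]@np.array([(u-d["cx"])/d["f"],-(v-d["cy"])/d["f"],-1]); return c[:3,3],k/np.linalg.norm(k)
def onz(d,u,v,z):
    o,k=ray(d,u,v); return o+k*(z-o[2])/k[2]
def proj(d,p):
    q=np.linalg.inv(d["cam_to_world"])@np.append(p,1); return d["cx"]+d["f"]*q[0]/-q[2], d["cy"]-d["f"]*q[1]/-q[2]
def tri(d1,p1,d2,p2):
    o1,k1=ray(d1,*p1);o2,k2=ray(d2,*p2)
    t=np.linalg.lstsq(np.c_[k1,-k2],o2-o1,rcond=None)[0]; a=o1+k1*t[0];b=o2+k2*t[1]; return (a+b)/2,np.linalg.norm(a-b)
E
python3 - <<'E'
from h import *
import pickle
D={}
for n in("top","side"):
    D[n]=snap(n,f"pics/{n}0.png"); print(n,D[n]["fov_y"],D[n]["cx"],D[n]["cy"],[k for k in D[n]],D[n]["cam_to_world"].round(3).tolist())
    cv2.imwrite(f"pics/{n}0b.png",cv2.resize(D[n]["pixels"][:,:,::-1],(800,600),interpolation=cv2.INTER_CUBIC))
pickle.dump(D,open("d0.pkl","wb")); print(r.pinch_z,r.get_state())
E
```

```text
top 45.147011173941394 252.939099019834 196.51186598092315 ['pixels', 'fov_y', 'cx', 'cy', 'cam_to_world', 'f'] [[-0.007, 0.98, -0.2, 0.157], [-1.0, -0.007, -0.0, -0.017], [-0.002, 0.2, 0.98, 2.023], [0.0, 0.0, 0.0, 1.0]]
side 45.9003677989911 253.6685731998327 192.3555674797799 ['pixels', 'fov_y', 'cx', 'cy', 'cam_to_world', 'f'] [[0.982, 0.147, -0.115, 0.335], [-0.186, 0.713, -0.676, -1.035], [-0.017, 0.686, 0.728, 1.251], [0.0, 0.0, 0.0, 1.0]]
0.1547 {'time_s': 0.1, 'qpos': array([ 1.20879479e+00,  2.17697624e-01,  1.61478925e+00,  4.91877431e-06,
        1.31129795e+00, -1.12192810e-01]), 'joint_vel': array([ 0.00128523, -0.00120964, -0.00416163,  0.000396  , -0.00121654,
       -0.00147064]), 'tau': array([-1.65365847e-03, -3.98077726e+01, -3.04968596e+01, -2.98550540e-04,
        4.27743013e-03, -1.68190820e-05]), 'position': array([0.15435644, 0.60526659, 0.40347857]), 'orientation': array([-3.13941480e+00, -2.50151277e-04,  2.89178238e+00]), 'force': array([-1.12486571, -0.00744082,  0.15428788]), 'torque': array([-0.00860503,  0.02418431, -0.02502613]), 'grasp_force': 0.0, 'finger_gap': 0.08527632235677175}
```

View pics/top0b.png

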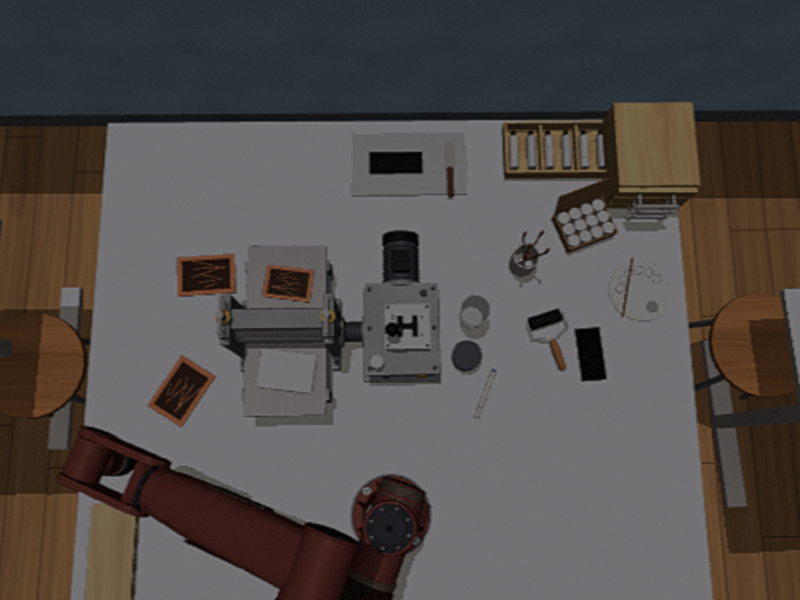

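View pics/side0b.png

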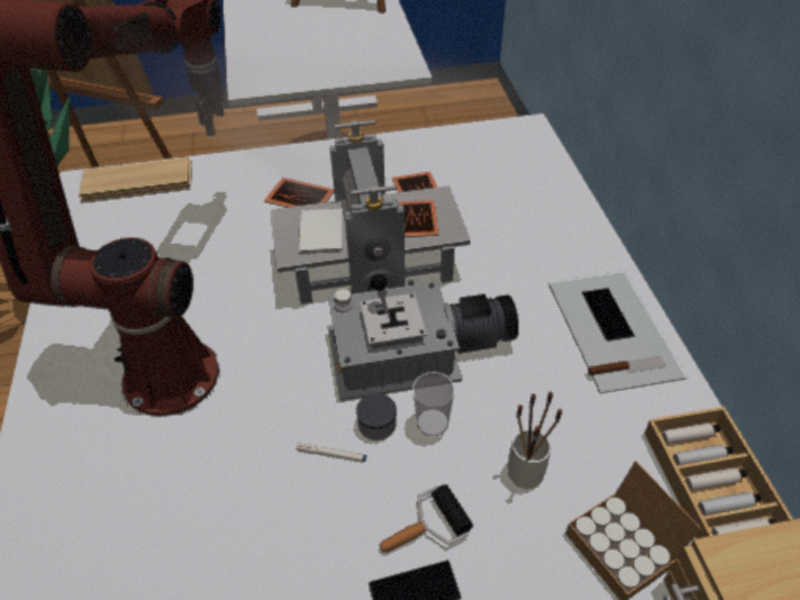

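The plate on the bed lies on the far side of the roller (top view ~(288,283)/800). The white pad is on the near side at (286,370). So the target is slow_near. The gate is at about (407,326) and the knob at about (393,329). Next I'll measure the gate and knob.

```bash
python3 - <<'E'
from h import *
import pickle
D=pickle.load(open("d0.pkl","rb"))
t=D["top"];s=D["side"]
# gate plate by brightness near it, per view
for n,(x0,y0,x1,y1) in {"top":(228,175,288,250),"side":(205,170,295,260)}.items():
    d=D[n]; g=cv2.cvtColor(d["pixels"],cv2.COLOR_RGB2GRAY)[y0:y1,x0:x1]
    print(n,np.percentile(g,[5,25,50,75,90,97]))
    m=((g>118)*255).astype(np.uint8) if 0 else cv2.threshold(g,0,255,cv2.THRESH_OTSU)[1]
    m=cv2.morphologyEx(m,cv2.MORPH_OPEN,np.ones((2,2)))
    cs=sorted(cv2.findContours(m,0,2)[0],key=cv2.contourArea)[-3:]
    for c in cs:
        q=c[:,0]+[x0,y0]; w=np.array([onz(d,u,v,.14) for u,v in q])
        rc=cv2.minAreaRect((w[:,:2]*1000).astype(np.float32)); print(cv2.contourArea(c),rc)
    b=cv2.resize(d["pixels"][y0:y1,x0:x1,::-1],None,fx=6,fy=6,interpolation=cv2.INTER_CUBIC)
    cv2.imwrite(f"pics/c_{n}.png",np.clip(b*1.7,0,255).astype(np.uint8))
a=cv2.imread("pics/c_top.png");b=cv2.imread("pics/c_side.png")
o=np.zeros((540,800,3),np.uint8);o[:450,:360]=a[:450];o[:540,360:800]=b[:,:440];cv2.imwrite("pics/c.png",o)
E
```

```text
top [ 30.  84.  89. 114. 115. 116.]
4138.0 ((478.67718505859375, -35.096466064453125), (247.86717224121094, 310.14569091796875), 89.58879852294922)
side [ 43.  59. 111. 126. 170. 183.]
139.5 ((390.3449401855469, 111.72512817382812), (45.62852478027344, 63.46884536743164), 81.95838165283203)
459.0 ((546.248779296875, -252.32850646972656), (170.72653198242188, 97.72274780273438), 24.983867645263672)
3869.5 ((494.11376953125, -84.82777404785156), (359.8454895019531, 313.3241882324219), 83.51602935791016)
```

View pics/c.png

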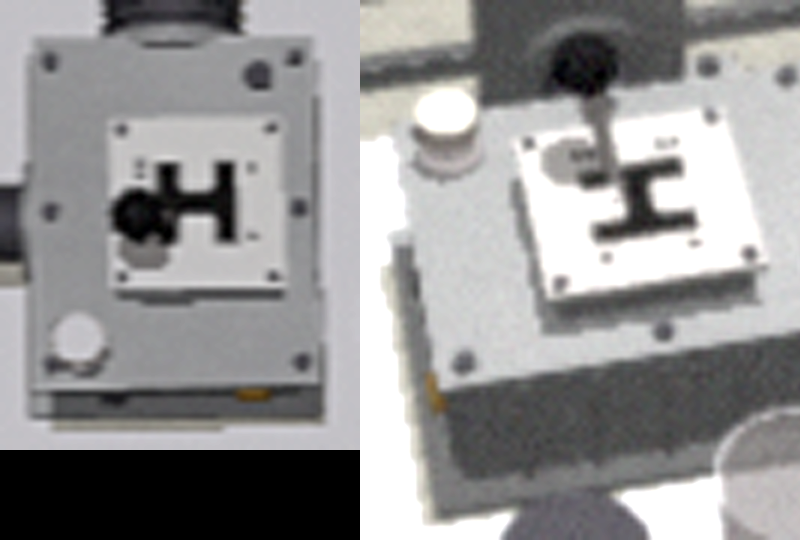

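The crop shows the gate screws clearly in both views. The knob is at crop (138,214) in the top view and (223,62) in the side view, in the fast column near neutral.

```bash
python3 - <<'E'
from h import *
import pickle
D=pickle.load(open("d0.pkl","rb")); t=D["top"];s=D["side"]
f=lambda p,o:(np.array(p)+.5)/6-.5+o
T=[f(p,(228,175)) for p in [(122,129),(271,127),(273,276),(122,277)]]
S=[f(p,(205,170)) for p in [(168,145),(352,116),(390,253),(200,284)]]
P=[]
for a,b in zip(T,S):
    p,e=tri(t,a,s,b);P.append(p);print("screw",p.round(4),round(e,4), onz(t,*a,.14).round(4),onz(s,*b,.14).round(4))
for d,A in((t,T),(s,S)):
    w=np.array([onz(d,*a,.14) for a in A]); c=w.mean(0)
    ax=(w[0]+w[1]-w[2]-w[3])/2; ay=(w[0]+w[3]-w[1]-w[2])/2
    print("centre",c.round(4),"sizes",np.linalg.norm(ax),np.linalg.norm(ay),"yaw",np.degrees([np.arctan2(ax[1],ax[0]),np.arctan2(-ay[0],ay[1])]))
k,e=tri(t,f((138,214),(228,175)),s,f((223,62),(205,170)));print("knob",k,e)
E
```

```text
screw [ 0.4875 -0.0018  0.1645] 0.1006 [0.5436 0.0045 0.14  ] [0.44   0.0058 0.14  ]
screw [ 0.5236 -0.0942  0.2477] 0.0028 [ 0.5443 -0.0989  0.14  ] [0.5454 0.0071 0.14  ]
screw [ 0.4924 -0.1013  0.1397] 0.1038 [ 0.4399 -0.0987  0.14  ] [ 0.5451 -0.0972  0.14  ]
screw [0.4557 0.0062 0.0166] 0.0056 [0.4399 0.0049 0.14  ] [ 0.441  -0.0983  0.14  ]
centre [ 0.4919 -0.0471  0.14  ] sizes 0.10403538773931273 0.10349412957143905 yaw [-0.19595554  0.17929971]
centre [ 0.4929 -0.0457  0.14  ] sizes 0.10420430118718967 0.10475953385848065 yaw [90.19182255 90.64203302]
knob [ 0.47150229 -0.00668312  0.2117003 ] 0.0004911819851928988
```

Both views agree on the gate centre, (0.492,-0.046) with yaw about 0.2°. The knob is at (0.4715,-0.007,0.212), which is (-0.021,+0.040) in the press frame, so it sits in the near half of the fast column. That matches the given heights and column spacing. I'll close the fingers and fly high to a point in front of the knob.

Emit:
move_arm([
  [[0,0,0],[0,0,-0.05],0],
  [[0,0,0],[0,0,-0.1],0],
  [[0,0,0],[0,0,-0.147],0],
  [[0,0,75.7],[-0.389,-0.532,-0.147],0],
  [[0,0,75.7],[-0.389,-0.532,-0.147],0],
  [[0,0,75.7],[-0.389,-0.532,-0.147],0],
  [[0,0,75.7],[-0.389,-0.532,-0.147],0],
  [[0,0,75.7],[-0.389,-0.532,-0.147],0],
  [[0,0,75.7],[-0.389,-0.532,-0.147],0],
  [[0,0,75.7],[-0.389,-0.532,-0.147],0],
  [[0,0,75.7],[-0.389,-0.532,-0.147],0],
  [[0,0,75.7],[-0.389,-0.532,-0.147],0],
  [[0,0,75.7],[-0.389,-0.532,-0.147],0],
  [[0,0,75.7],[-0.389,-0.532,-0.147],0],
  [[0,0,75.7],[-0.389,-0.532,-0.147],0],
  [[0,0,75.7],[-0.389,-0.532,-0.147],0],
  [[0,0,75.7],[-0.389,-0.532,-0.147],0],
  [[0,0,75.7],[-0.389,-0.532,-0.147],0],
  [[0,0,75.7],[-0.389,-0.532,-0.147],0],
  [[0,0,75.7],[-0.389,-0.532,-0.147],0],
], squeeze=40)

```text
time_s: 2.1
position: [0.3995, -0.0046, 0.5516]
orientation: [-3.141, -0.001, 1.573]
force: [-0.8, 0.2, -0.2]
finger_gap: -0.0
grasp_force: 0.0
```

```bash
python3 - <<'E'
from h import *
import pickle
d=snap("wrist","pics/w1.png"); pickle.dump(d,open("w1.pkl","wb"))
print(proj(d,[.4715,-.0067,.2095]),proj(d,[.4924,-.0464,.14]))
E
```

```text
(np.float64(316.08901298540206), np.float64(179.4134278125562)) (np.float64(318.509725270183), np.float64(193.45245285031135))
```

View pics/w1.png

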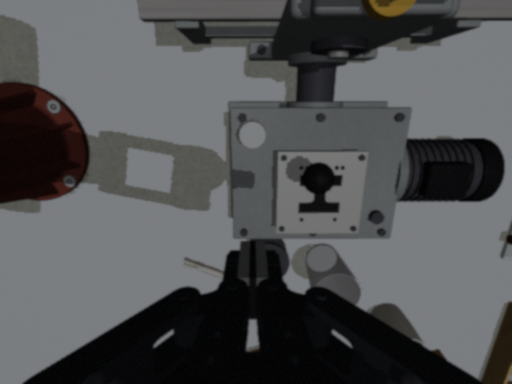

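The wrist view shows the knob at (320,177) and the gate centre at about (321,192). Both are within 4 mm of prediction. Next I descend in front of the knob, then creep forward.

Emit:
move_arm([
  [[0,0,0],[0,0,0.05],0],
  [[0,0,0],[0,0,0.1],0],
  [[0,0,0],[0,0,0.15],0],
  [[0,0,0],[0,0,0.191],0],
  [[0,0,0],[0,0,0.191],0],
  [[0,0,0],[0,0.02,0.191],0],
  [[0,0,0],[0,0.03,0.191],0],
  [[0,0,0],[0,0.035,0.191],0],
  [[0,0,0],[0,0.035,0.191],0],
])

```text
time_s: 3.05
position: [0.436, -0.0059, 0.3626]
orientation: [3.139, 0.001, 1.571]
force: [0.1, -0.2, 0.0]
finger_gap: -0.0002
grasp_force: 0.0
```

Emit:
move_arm([
  [[0,0,0],[0,0.004,0],0],
  [[0,0,0],[0,0.007,0],0],
  [[0,0,0],[0,0.01,0],0],
  [[0,0,0],[0,0.013,0],0],
  [[0,0,0],[0,0.013,0],0],
])

```text
time_s: 3.55
position: [0.4478, -0.006, 0.3606]
orientation: [-3.14, -0.0, 1.571]
force: [-3.5, 0.3, 2.5]
finger_gap: 0.0002
grasp_force: 1.6
```

Emit:
move_arm([
  [[0,0,0],[0,0.004,0],0],
  [[0,0,0],[0,0.008,0],0],
  [[0,0,0],[0,0.011,0],0],
  [[0,0,0],[0,0.012,0],0],
  [[0,0,0],[0,0.012,0],0],
])

```text
time_s: 4.05
position: [0.4601, -0.0061, 0.3607]
orientation: [3.141, 0.0, 1.571]
force: [-2.5, 1.7, 1.5]
finger_gap: 0.0002
grasp_force: 1.3
```

```bash
cat > look.py <<'E'
from h import *
import sys
def look(f,near=None):
    t=snap("top","pics/t.png");s=snap("side","pics/s.png");o=[]
    for d,(x0,y0,x1,y1) in((t,(228,175,288,250)),(s,(205,170,295,260))):
        b=np.clip(cv2.resize(d["pixels"][y0:y1,x0:x1,::-1],None,fx=6,fy=6,interpolation=cv2.INTER_CUBIC)*1.7,0,255).astype(np.uint8);o.append(b)
    i=np.zeros((540,800,3),np.uint8);i[:450,:360]=o[0];i[:,360:]=o[1][:,:440];cv2.imwrite(f,i)
look(sys.argv[1])
E
python3 look.py pics/c2.png
```

```text
(no output)
```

View pics/c2.png

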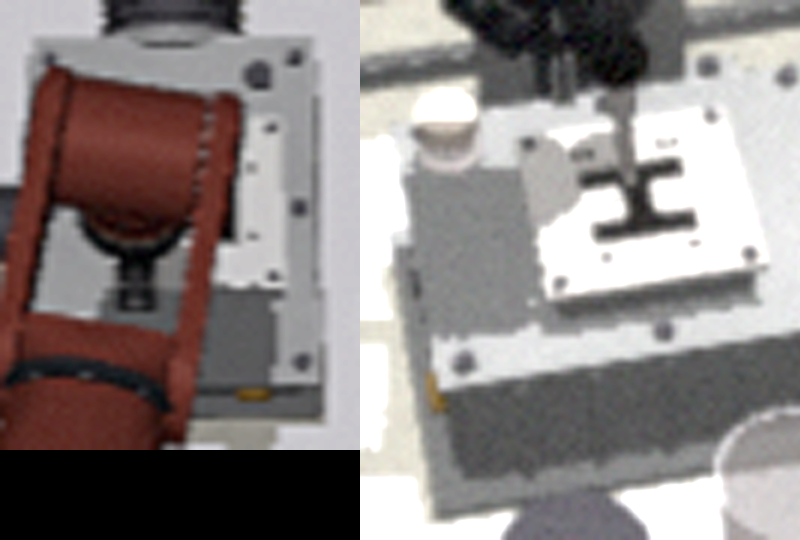

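```bash
python3 - <<'E'
from h import *
import pickle
s=pickle.load(open("d0.pkl","rb"))["side"]
c=lambda p:((np.array(proj(s,p))-[205,170]+.5)*6+[360,0]).round(1)
for dx in(-.021,-.005,0,.005): print(dx,c([.4928+dx,-.0046,.2089]), c([.4928+dx*.48,-.0464+.02,.14]))
print(c([.4928,-.0464,.14]))
E
```

```text
-0.021 [583.1  63.5] [613.7 175.7]
-0.005 [612.3  59.3] [627.3 173.7]
0 [621.4  58. ] [631.6 173. ]
0.005 [630.4  56.6] [635.8 172.4]
[638.1 199.3]
```

The knob is at side crop (620,58), within about 1 mm of fast_neutral. Next I back off, go round to the +y side, and creep in −y.

Emit:
move_arm([
  [[0,0,0],[0,-0.025,0],0],
  [[0,0,0],[0.03,-0.025,0],0],
  [[0,0,0],[0.058,-0.025,0],0],
  [[0,0,0],[0.058,-0.025,0],0],
  [[0,0,0],[0.058,0.01,0],0],
  [[0,0,0],[0.058,0.032,0],0],
  [[0,0,0],[0.058,0.032,0],0],
  [[0,0,0],[0.045,0.032,0],0],
  [[0,0,0],[0.039,0.032,0],0],
  [[0,0,0],[0.035,0.032,0],0],
  [[0,0,0],[0.031,0.032,0],0],
  [[0,0,0],[0.027,0.032,0],0],
  [[0,0,0],[0.023,0.032,0],0],
  [[0,0,0],[0.023,0.032,0],0],
])

```text
time_s: 5.55
position: [0.492, 0.017, 0.3613]
orientation: [3.141, -0.001, 1.57]
force: [0.0, 4.0, 2.0]
finger_gap: 0.0003
grasp_force: 1.6
```

Emit:
move_arm([
  [[0,0,0],[-0.006,0,0],0],
  [[0,0,0],[-0.012,0,0],0],
  [[0,0,0],[-0.018,0,0],0],
  [[0,0,0],[-0.024,0,0],0],
  [[0,0,0],[-0.03,0,0],0],
  [[0,0,0],[-0.03,0,0],0],
])

```text
time_s: 6.15
position: [0.4918, -0.0142, 0.3605]
orientation: [-3.141, 0.002, 1.57]
force: [0.5, -0.2, -0.6]
finger_gap: 0.0004
grasp_force: 0.2
```

Emit:
move_arm([
  [[0,0,0],[-0.006,0,0],0],
  [[0,0,0],[-0.012,0,0],0],
  [[0,0,0],[-0.018,0,0],0],
  [[0,0,0],[-0.024,0,0],0],
  [[0,0,0],[-0.03,0,0],0],
  [[0,0,0],[-0.034,0,0],0],
  [[0,0,0],[-0.034,0,0],0],
])

```text
time_s: 6.85
position: [0.4918, -0.0478, 0.3603]
orientation: [-3.141, 0.001, 1.57]
force: [0.1, 0.2, 0.7]
finger_gap: 0.0003
grasp_force: 0.1
```

```bash
python3 look.py pics/c3.png
```

```text
(no output)
```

View pics/c3.png

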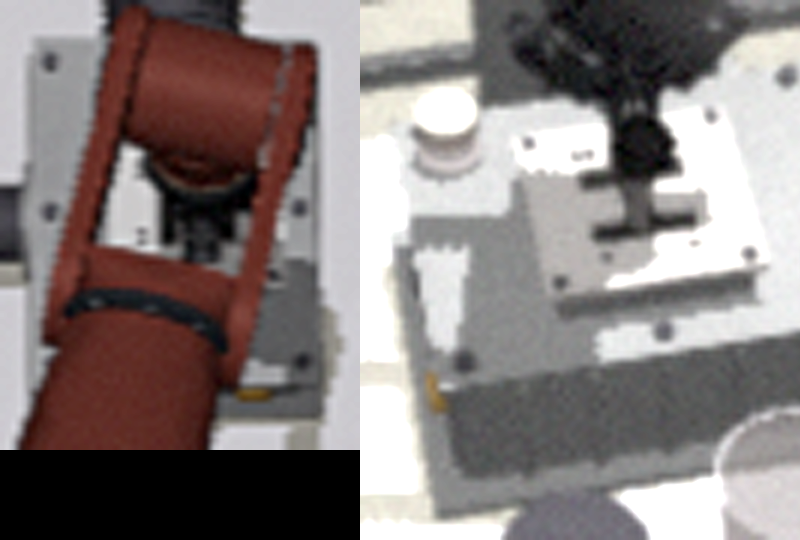

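The lever is crossing: the knob is at side crop (643,143), and the rod is at the slow end of the cross-slot. I'll push the last few millimetres.

Emit:
move_arm([
  [[0,0,0],[-0.004,0,0],0],
  [[0,0,0],[-0.007,0,0],0],
  [[0,0,0],[-0.01,0,0],0],
  [[0,0,0],[-0.01,0,0],0],
])

```text
time_s: 7.35
position: [0.4917, -0.0572, 0.3603]
orientation: [-3.141, -0.0, 1.57]
force: [-0.1, 1.8, -1.4]
finger_gap: -0.0
grasp_force: 1.0
```

```bash
python3 look.py pics/c4.png; python3 - <<'E'
from h import *
import pickle
s=pickle.load(open("d0.pkl","rb"))["side"]
c=lambda p:((np.array(proj(s,p))-[205,170]+.5)*6+[360,0]).round(1)
for y in(-.025,-.032,-.038,-.0415,-.047): print(y,c([.4928,-.0464+y,.07+(.145**2-y*y)**.5]))
E
```

```text
-0.025 [643.8 141.1]
-0.032 [646.3 152.5]
-0.038 [648.4 162.7]
-0.0415 [649.7 168.8]
-0.047 [651.7 178.7]
```

View pics/c4.png

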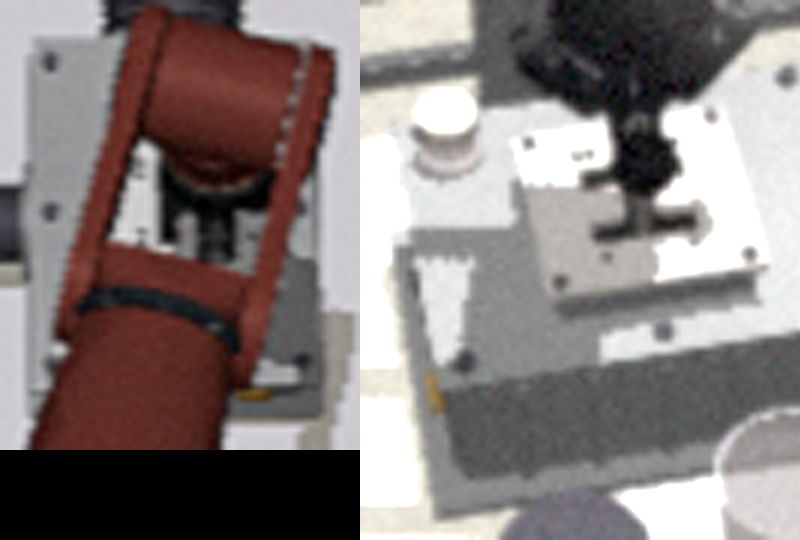

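The knob is now at (646,165), about y = −39 mm in the press frame, which puts it in the slow column. I'll nudge 2 mm more, then go round the far side and start pushing −x.

Emit:
move_arm([
  [[0,0,0],[-0.002,0,0],0],
  [[0,0,0],[-0.002,0,0],0],
  [[0,0,0],[0.025,0,0],0],
  [[0,0,0],[0.025,0,0],0],
  [[0,0,0],[0.025,0.03,0],0],
  [[0,0,0],[0.025,0.058,0],0],
  [[0,0,0],[0.025,0.058,0],0],
  [[0,0,0],[-0.028,0.058,0],0],
  [[0,0,0],[-0.028,0.058,0],0],
  [[0,0,0],[-0.028,0.045,0],0],
  [[0,0,0],[-0.028,0.038,0],0],
  [[0,0,0],[-0.028,0.033,0],0],
  [[0,0,0],[-0.028,0.028,0],0],
  [[0,0,0],[-0.028,0.023,0],0],
  [[0,0,0],[-0.028,0.018,0],0],
  [[0,0,0],[-0.028,0.013,0],0],
  [[0,0,0],[-0.028,0.013,0],0],
])

```text
time_s: 9.15
position: [0.5046, -0.0849, 0.3611]
orientation: [3.141, -0.0, 1.571]
force: [2.0, 0.7, 0.4]
finger_gap: -0.0001
grasp_force: 0.9
```

Emit:
move_arm([
  [[0,0,0],[0,-0.005,0],0],
  [[0,0,0],[0,-0.01,0],0],
  [[0,0,0],[0,-0.015,0],0],
  [[0,0,0],[0,-0.019,0],0],
  [[0,0,0],[0,-0.023,0],0],
  [[0,0,0],[0,-0.023,0],0],
])

```text
time_s: 9.75
position: [0.4812, -0.0852, 0.3603]
orientation: [-3.14, 0.0, 1.57]
force: [2.3, 0.0, -0.9]
finger_gap: 0.0001
grasp_force: 0.9
```

Emit:
move_arm([
  [[0,0,0],[0,-0.002,0],0],
  [[0,0,0],[0,-0.003,0],0],
  [[0,0,0],[0,-0.003,0],0],
])

```text
time_s: 10.05
position: [0.4789, -0.0852, 0.3607]
orientation: [3.142, 0.0, 1.571]
force: [2.3, 0.1, -1.7]
finger_gap: -0.0
grasp_force: 1.3
```

Nominal home has the finger axis at about 0.4765. I'll creep until the force rises.

Emit:
move_arm([
  [[0,0,0],[0,-0.001,0],0],
  [[0,0,0],[0,-0.002,0],0],
  [[0,0,0],[0,-0.002,0],0],
])

```text
time_s: 10.35
position: [0.4768, -0.0851, 0.3607]
orientation: [-3.142, 0.0, 1.571]
force: [2.6, -0.4, -1.7]
finger_gap: -0.0001
grasp_force: 1.3
```

Emit:
move_arm([
  [[0,0,0],[0,-0.001,0],0],
  [[0,0,0],[0,-0.0015,0],0],
  [[0,0,0],[0,-0.0015,0],0],
])

```text
time_s: 10.65
position: [0.4753, -0.085, 0.3607]
orientation: [-3.142, -0.0, 1.571]
force: [2.7, -0.5, -2.2]
finger_gap: 0.0001
grasp_force: 1.4
```

Emit:
move_arm([
  [[0,0,0],[0,-0.001,0],0],
  [[0,0,0],[0,-0.0015,0],0],
  [[0,0,0],[0,-0.0015,0],0],
])

```text
time_s: 10.95
position: [0.4741, -0.085, 0.3607]
orientation: [3.14, -0.0, 1.571]
force: [6.0, -0.1, -3.1]
finger_gap: 0.0001
grasp_force: 2.4
```

```bash
python3 look.py pics/c5.png; python3 - <<'E'
from h import *
import pickle
s=pickle.load(open("d0.pkl","rb"))["side"]
c=lambda p:((np.array(proj(s,p))-[205,170]+.5)*6+[360,0]).round(1)
for x in(-.035,-.040,-.043,-.046,-.049): print(x,c([.4928+x,-.0464-.0405,.07+(.145**2-.0405**2-x*x)**.5]))
E
```

```text
-0.035 [583.5 182.8]
-0.04 [574.1 186. ]
-0.043 [568.5 188.1]
-0.046 [562.9 190.2]
-0.049 [557.3 192.5]
```

View pics/c5.png

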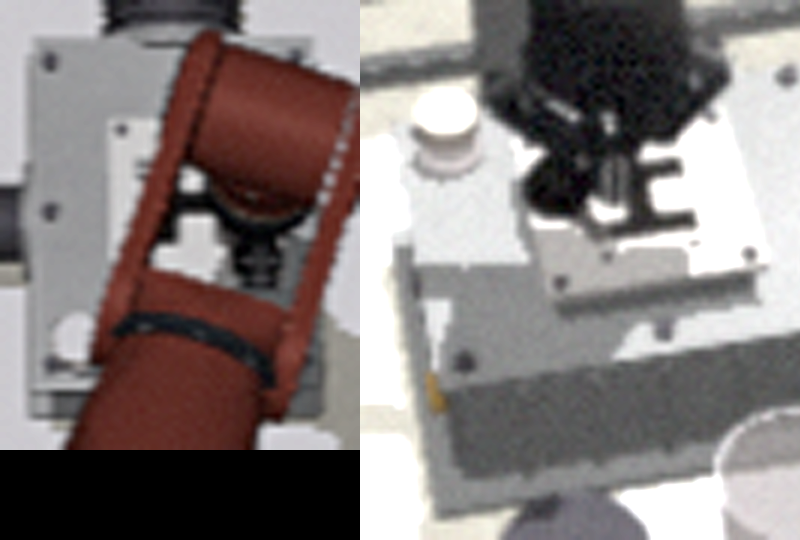

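The knob is at (555,185), about −49 mm, and the force has started to rise, so it looks like the stop. One more millimetre will confirm it, then I'll back off and rise clear.

Emit:
move_arm([
  [[0,0,0],[0,-0.0005,0],0],
  [[0,0,0],[0,-0.001,0],0],
  [[0,0,0],[0,-0.001,0],0],
])

```text
time_s: 11.35
position: [0.4733, -0.085, 0.3607]
orientation: [3.139, -0.0, 1.57]
force: [6.6, 0.4, -4.0]
finger_gap: 0.0002
grasp_force: 3.2
```

Emit:
move_arm([
  [[0,0,0],[0,0.02,0],0],
  [[0,0,0],[0,0.04,0],0],
  [[0,0,0],[0,0.04,0],0],
  [[0,0,0],[0,0.04,-0.05],0],
  [[0,0,0],[0,0.04,-0.1],0],
  [[0,0,0],[0,0.04,-0.15],0],
  [[0,0,0],[0,0.04,-0.19],0],
  [[0,0,0],[0,-0.01,-0.19],0],
  [[0,0,0],[-0.05,-0.05,-0.19],0],
  [[0,0,0],[-0.1,-0.05,-0.19],0],
  [[0,0,0],[-0.15,-0.05,-0.19],0],
  [[0,0,0],[-0.2,-0.05,-0.19],0],
  [[0,0,0],[-0.25,-0.05,-0.19],0],
  [[0,0,0],[-0.3,-0.05,-0.19],0],
  [[0,0,0],[-0.3,-0.05,-0.19],0],
  [[0,0,0],[-0.3,-0.05,-0.19],0],
])

```text
time_s: 12.95
position: [0.4217, -0.3863, 0.5496]
orientation: [-3.138, -0.003, 1.568]
force: [0.2, 0.7, -0.3]
finger_gap: -0.0
grasp_force: 0.0
```

```bash
python3 look.py pics/c6.png
```

```text
(no output)
```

View pics/c6.png

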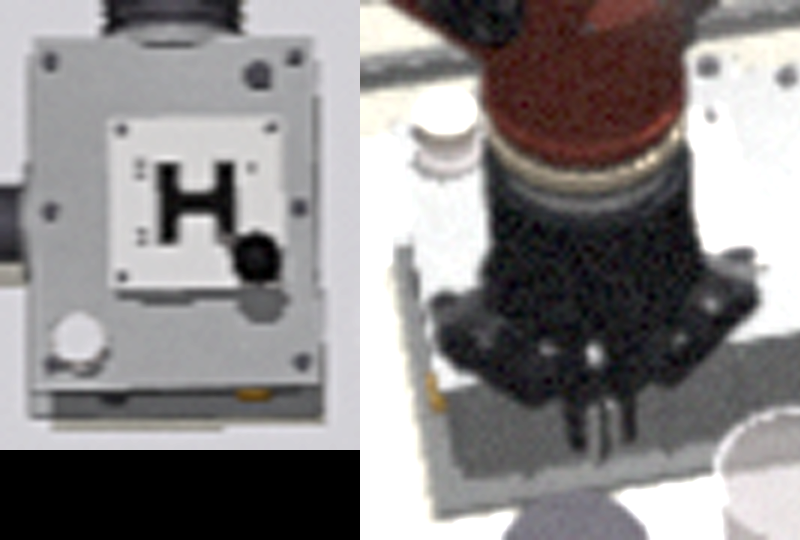

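The arm is clear. The knob is at top crop (257,258), at the near end of the slow column. I'll check the numbers and hand in.

```bash
python3 - <<'E'
from h import *
import pickle
t=pickle.load(open("d0.pkl","rb"))["top"]
p=onz(t,*((np.array([257,258])+.5)/6-.5+[228,175]),.2); d=p-[.4922,-.0466,0]; print(p,d, "throw~",np.arcsin(d[0]/.145),"side~",np.arcsin(d[1]/.145))
if d[0]<-.0445 and d[1]<-.034: print(r.finish_job())
E
```

```text
[ 0.44303429 -0.08561479  0.2       ] [-0.04916571 -0.03901479  0.2       ] throw~ -0.3459322508473508 side~ -0.2724247025388738
the job is handed in; nothing more can be done
None
```

The job is handed in: the gear lever is home in the slow column's near slot (gear_throw about −0.346, gear_side about −0.27, from the last picture), because the plate lies on the far side of the roller, and the arm finished clear of everything.

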